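# Rock the tapered bung out of the reservoir

### The arm

A 6-joint arm with a two-finger parallel gripper is mounted at the origin on a cart in front of the work surface, level with it; the furniture and walls round the work are solid. World frame = base frame: x ahead of the robot, y to its left, z up, the work surface at z = 0. Lengths are in mm, angles in rad, forces in N, time in s.
With the tool pointing down it reaches from about 300 to 775 mm from the base axis. Payload 14.6 kg.
Tool frame: the origin (TCP) lies on the centre line of the jaws, within the pads' length; the fingertips stand 19 mm ahead of it and the grasp point (between the pads) is the TCP (bot.tip_reach is the distance from the TCP to the fingertips, in mm); y points along the fingers, x is the direction in which the jaws open and shut, and the axes are right-handed (so a half turn about y gives the same grasp; the last joint's range is limited). The gripper opens to 85 mm and grips with 20 to 120 N. Pads are 22 mm wide; open, the fingers measure 114 mm over their backs; the gripper's body (76 mm by 85 mm) begins 54 mm behind the grasp point. The pads swing forward as they close: fully open they stand 13 mm farther back than shut.
Start: joints at [-0.067, 0.3, 1.521, -0, 1.321, -0.067], TCP at [549.99, -0.002, 225.281] pointing down, gripper open.
Joint ranges: [-3.03, 3.03], [-0.79, 2.21], [0.23, 2.52], [-1.04, 4.18], [0, 3.07], [-2.55, 2.55]. Speed limits (rad/s): [2.22, 2.22, 2.57, 3.14, 3.14, 3.14].

### API

Orientations are given as a unit quaternion [w, x, y, z].
In Python, from rig import bot gives the robot as it stands. Calls block until the motion is done:
- bot.move_to(position, orientation): joint-space move of the TCP to a pose.
- bot.servo_line(position, attitude=None, speed=150, until_force=None): straight line of the TCP; attitude=None keeps the orientation; speed is the mean speed in mm/s. With until_force (N) it stops when the force on the tool has changed by that much, and returns True; else False.
- bot.move_joints(angles): joint-space move.
- bot.move_gripper(opening, grip_force=None): finger opening in mm; grip_force is the grip in N (None keeps the last); returns when the fingers have stopped.
- bot.dwell(seconds).
- bot.ik(position, orientation): joint angles nearest the present ones, or None.
- bot.read_state(): the state.
- bot.read_camera(name): name is "scene" or "side" or "wrist"; returns a dict with "image" (400x640x3 uint8, blue, green, red), "depth" (400x640 float32, mm along the optical axis (not along the pixel's ray), 0 where there is no reading), "fovy" (degrees; the focal length in pixels is half the picture's height over the tangent of half this angle, whatever the lens; pixels are square), "cx", "cy" (the principal point, pixels), "eye" and "attitude" of the camera in the world; the wrist camera has in their place "mount" (4x4, takes a point from camera to tool coordinates, whose origin is the TCP and whose axes are the tool frame's). Camera axes: x right, y down, z forward; pixel columns grow to the right and rows downward; lengths in mm; the calibration is good to about 2 mm. A picture is of the moment at which its call begins: read the wrist's pose just before it.
A pose or a line that the arm cannot do raises bot.MotionError and nothing moves.
- bot.finish_job(): hands the job in, once; it reports no verdict.
The state is a dict: "clock": time; "joint_positions": joint angles; "qvel": joint speeds; "effort": joint torques, N m; "ee_pos": TCP position; "tool_rot": TCP orientation; "ft_force": force on the tool from outside, world axes, zero at the start; "moment": the same for the moment, N m; "grip_width": finger opening in mm.
Only numpy, scipy, OpenCV 4.12 (cv2) and the standard library are available. Lean on these libraries where they do the work, as an engineer would, in place of code of your own. Each camera call takes 0.05 s, during which the arm holds its last target. There are 200 camera calls.

### The job

The tapered orange-handled bung sits tight in the filler neck of the grey reservoir. Work it loose by its handle before you draw it out: while lifting, rock it from side to side along the line of the neck's two spring catches, with at least two clear swings of more than 5 degrees. Then stand it upright on its narrow end in the blue tray, let go of it, and leave the other things on the bench alone.

Things in the scene. Friction and masses are not known exactly. Their poses are not given: they have to be found in the camera images.
- tank: grey round reservoir, foot 136 mm across, pot 120 mm, fixed to the bench, with an upright aluminium filler neck on its axis: outer diameter 88, bore 62, rim 110 above the bench, bore 50 mm deep. Origin at the centre of its underside, z up. Its x axis is the line through the two spring ball catches.
- neck_rim (a point): centre of the neck's mouth, level with its rim, 110 mm above the tank's underside
- catch_plus (a point): the catch on the tank's +x side: a steel and brass stud on the neck, 12 mm below the rim; a like one stands at -x. Each takes 15 to 20 N to pull a side of the bung past, so a straight pull takes 30 to 40 N; rocking takes under 25 N. A side is past its catch once it has come up about 9 mm; it is then held up by it.
- bung: tapered black rubber bung with orange flange and handle, 123 mm tall, 0.10 to 0.21 kg. Origin at the centre of its narrow flat underside (34 mm across), z up to the handle. Body widens to 59 mm at z = 40, with a groove for the catches. Flange 80 mm across, z 40 to 48; seated, it rests on the neck's rim (origin 70 mm above the bench) and the bung's x axis is the tank's.
- bung_flange (a point): centre of the flange's underside, 40 mm above the bung's origin. Tilting the handle about 0.18 rad to +x pivots the bung on the flange's +x edge and lifts its -x side past the catch (centre up 7 mm); rocking then about 0.15 rad to -x with the centre raised to 16 mm frees the other side. The two ways may be swapped; then it lifts out freely.
- bung_handle (a point): grasp point in the flat upright handle, 103 mm above the bung's origin, 20 mm below the handle's top. The handle is 44 mm wide along the bung's x, 16 mm thick along its y, z 48 to 123 mm; take it by its flat faces, fingers closing along y.
- tray: shallow blue open tray fixed to the bench, 150 mm along x, 140 mm along y, walls 4 mm thick and 16 mm high, floor 4 mm thick. Origin at the centre of its underside.
- tape_e: bystander: roll of blue tape lying flat, 84 mm across, 24 mm high; origin at the centre of its underside
- marker_2: bystander: white marker with blue cap, 130 mm long, lying flat; origin at the centre of its underside
- calculator: bystander: dark grey calculator, 125 x 78 x 17 mm; origin at the centre of its underside
- screwdriver_2: bystander: screwdriver with green handle, 159 mm long, lying flat; origin at the centre of its underside
Mind the look-alikes: they are no part of the job. What is shaped like the bung but green or pink is not meant.

How it is judged:
By the outcome, as a careful person would: the job done as asked, in the order asked, and still so for the second after the job is handed in, with the robot touching nothing.
It also fails if it takes over 58 s, if anything falls off the work surface, if the arm or the gripper's body presses on something with over 40 N, if the wrist force passes 120 N, or if a joint passes its speed limit or range.

## Working session

There is one attempt and no reset: what is moved stays moved. The work goes in short steps, each a Python script; the robot and the scene stay as the last script left them, time stands still between calls to the robot, and variables do not carry over. Pictures are saved under pics/ and viewed, about 8 in all and at most 12, crops included, and the job is handed in when it is done.

```bash
ls; mkdir -p pics
cat > h.py <<'E'
import numpy as np, cv2, pickle
from scipy.spatial.transform import Rotation as R
def quat(q): return R.from_quat([q[1],q[2],q[3],q[0]])
def wxyz(r): 
    q=r.as_quat(); return [q[3],q[0],q[1],q[2]]
def cam_pose(c,st=None):
    if 'mount' in c:
        T=np.eye(4);T[:3,:3]=quat(st['tool_rot']).as_matrix();T[:3,3]=st['ee_pos'];return T@np.array(c['mount'])
    T=np.eye(4);a=np.array(c['attitude']);T[:3,:3]=quat(a).as_matrix() if a.size==4 else a;T[:3,3]=c['eye'];return T
def cloud(c,T):
    h,w=c['depth'].shape;f=h/2/np.tan(np.radians(c['fovy'])/2)
    v,u=np.mgrid[:h,:w];d=c['depth']
    P=np.stack([(u-c['cx'])/f*d,(v-c['cy'])/f*d,d],-1)
    P=P@T[:3,:3].T+T[:3,3];P[d<=0]=np.nan;return P
def onplane(c,T,u,v,z):
    f=c['depth'].shape[0]/2/np.tan(np.radians(c['fovy'])/2)
    r=T[:3,:3]@np.array([(u-c['cx'])/f,(v-c['cy'])/f,1]);return T[:3,3]+r*(z-T[2,3])/r[2]
E
python3 - <<'E'
from rig import bot
from h import *
s=bot.read_state();print(s['clock'],s['ee_pos'],s['tool_rot'])
for n in['scene','side','wrist']:
    c=bot.read_camera(n);pickle.dump((c,s),open(n+'.pkl','wb'));print(n,c['fovy'],c.get('eye'),c.get('attitude'),c.get('mount'))
    cv2.imwrite(f'pics/{n}0.png',c['image'])
E
```

```text
pics
0.0 [5.49747649e+02 1.89614236e-02 2.24696163e+02] [ 7.07138746e-01 -7.07074558e-01  4.33502927e-04  4.18162948e-04]
scene 53.04628841845241 [-450.03215108  502.58448163  945.98779378] [ 0.23736708 -0.42527214  0.76835223 -0.41525332] None
side 47.441677233526065 [ 578.57177673 1042.68786721  842.34715094] [ 0.00186412 -0.02851249  0.86651268 -0.49833657] None
wrist 64.41472907091921 None None [[ 9.99999961e-01  2.35314219e-04  1.49515995e-04  7.93595283e-01]
 [-7.93071194e-05 -2.74038712e-01  9.61718658e-01 -1.48549759e+02]
 [ 2.67279245e-04 -9.61718633e-01 -2.74038683e-01  6.92288286e+01]
 [ 0.00000000e+00  0.00000000e+00  0.00000000e+00  1.00000000e+00]]
```

View pics/scene0.png

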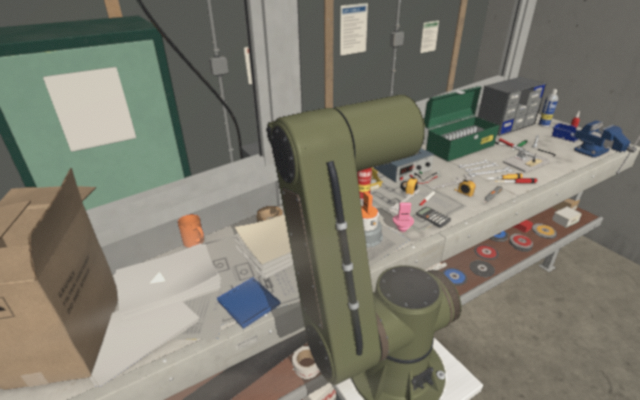

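View pics/side0.png

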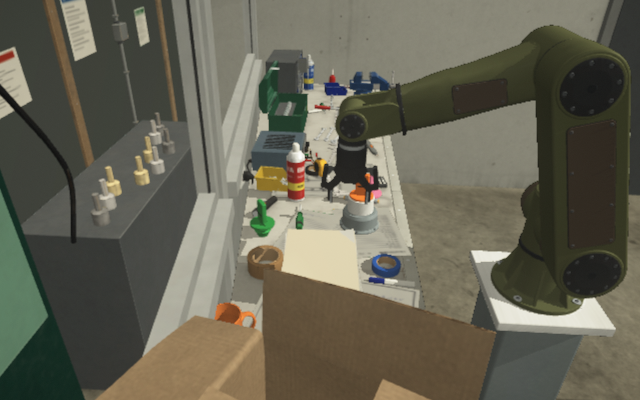

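Scene view: arm in front of the tank (bung orange at ~(368,210)), pink look-alike at (403,215), and a blue object at (247,302). Side view: tank at (360,215), green look-alike at (262,217), tape at (385,265), marker at (383,281), and a box hiding the near left.

View pics/wrist0.png

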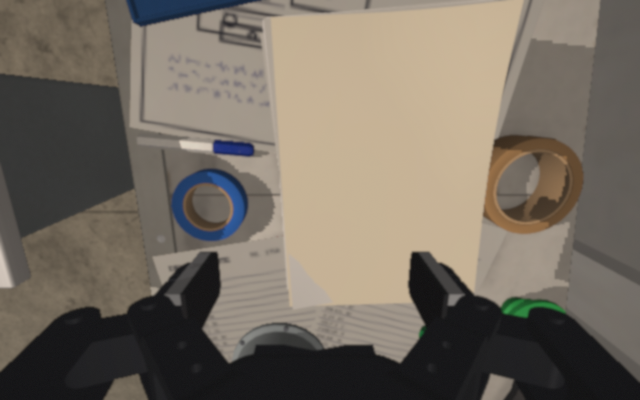

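Run:
```python
from h import *
for n in['scene','side','wrist']:
    c,s=pickle.load(open(n+'.pkl','rb'));T=cam_pose(c,s);P=cloud(c,T)
    hsv=cv2.cvtColor(c['image'],cv2.COLOR_BGR2HSV)
    for nm,lo,hi in [('orange',(3,150,120),(16,255,255)),('blue',(100,120,50),(125,255,255))]:
        m=cv2.inRange(hsv,lo,hi);k,l,st,ce=cv2.connectedComponentsWithStats(m)
        for i in range(1,k):
            if st[i,4]>40:
                p=P[l==i];print(n,nm,ce[i].round(),st[i,4],np.nanmedian(p,0).round(),np.nanpercentile(p,2,0).round(),np.nanpercentile(p,98,0).round())
```

```text
scene orange [368. 206.] 221 [ 486. -271.  131.] [ 467. -420.   43.] [ 713. -250.  196.]
scene orange [190. 221.] 146 [857. 281.  83.] [785. 257.  55.] [866. 308. 101.]
scene blue [589. 137.] 702 [  456. -1713.    65.] [  308. -1843.    17.] [  684. -1684.   138.]
scene blue [506. 129.] 46 [  838. -1546.    33.] [  824. -1591.    18.] [  848. -1506.    54.]
scene blue [244. 301.] 896 [437. 246.   6.] [386. 186.   2.] [489. 304.  12.]
side orange [ 6. 56.] 79 [1824. -624.  438.] [1818. -665.  428.] [1829. -591.  448.]
side orange [358. 193.] 178 [ 510. -269.  121.] [ 490. -291.  113.] [ 534. -239.  157.]
side orange [232. 314.] 471 [817. 256.  84.] [758. 251.  46.] [848. 306. 102.]
side blue [368.  84.] 332 [  428. -1699.    91.] [  313. -1739.    43.] [  519. -1674.   145.]
side blue [334.  89.] 213 [  628. -1757.    37.] [  559. -1849.     8.] [  686. -1727.    60.]
side blue [385. 267.] 295 [430. -11.  22.] [389. -77.   4.] [463.   5.  27.]
side blue [376. 280.] 66 [455.  31.  13.] [437.  22.   7.] [475.  36.  17.]
wrist blue [173.   8.] 1665 [401. 169.   8.] [367. 156.   2.] [473. 177.  17.]
wrist blue [233. 148.] 443 [459.  27.  14.] [439.  20.  10.] [479.  34.  16.]
wrist blue [211. 202.] 2024 [436. -30.  24.] [390. -77.  13.] [469.   2.  25.]
```

Wrist view (image right = +x, down = −y): tape (211,204), marker (235,148), tray edge at the top (173,8), and the tank's rim just hidden at (280,345). I'll move to look down at the tank.

Run:
```python
from rig import bot
from h import *
q=wxyz(R.from_euler('x',-90,degrees=True))
bot.move_to([510,-385,330],q)
s=bot.read_state();c=bot.read_camera('wrist');pickle.dump((c,s),open('w1.pkl','wb'));cv2.imwrite('pics/w1.png',c['image'])
print(s['clock'],s['ee_pos'],s['joint_positions'])
c2=bot.read_camera('scene');pickle.dump((c2,s),open('s1.pkl','wb'))
P=cloud(c,cam_pose(c,s))
hsv=cv2.cvtColor(c['image'],cv2.COLOR_BGR2HSV);m=cv2.inRange(hsv,(3,150,120),(16,255,255))
k,l,st,ce=cv2.connectedComponentsWithStats(m)
for i in range(1,k):
    if st[i,4]>40: p=P[l==i];print(ce[i].round(),st[i,4],np.nanmedian(p,0).round(),np.nanpercentile(p,1,0).round(),np.nanpercentile(p,99,0).round())
```

```text
1.6333 [ 510.55627509 -383.95818484  329.75943664] [-7.02211964e-01  4.61715640e-01  1.06340016e+00  2.10644351e-04
  1.61690500e+00 -7.03413075e-01]
[305.  72.] 4388 [ 503. -281.  118.] [ 466. -313.  116.] [ 538. -241.  194.]
[551. 124.] 90 [ 838. -334.   30.] [ 832. -342.   26.] [ 844. -325.   32.]
[454. 194.] 87 [ 708. -427.   43.] [ 703. -458.   35.] [ 726. -409.   48.]
[466. 202.] 102 [ 708. -429.   80.] [ 704. -460.   74.] [ 726. -409.   85.]
```

View pics/w1.png

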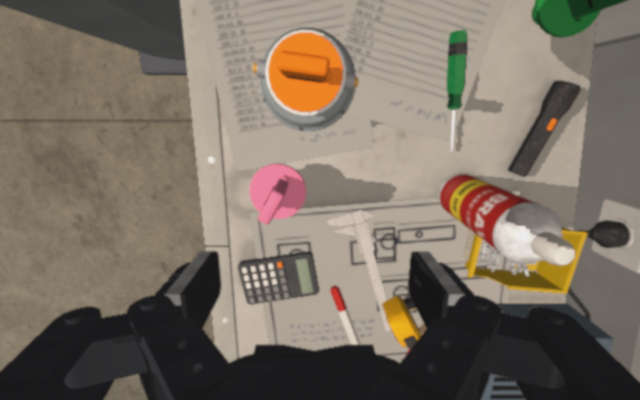

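Candidates: the orange bung (305,72), seated in the grey tank; a pink look-alike (280,190); and a green look-alike (565,12). The orange one is the match. Brass catches show at ~(254,68) and ~(355,82). Next are measurements and one close crop.

Run:
```python
from h import *
c,s=pickle.load(open('w1.pkl','rb'));T=cam_pose(c,s);P=cloud(c,T);im=c['image']
hsv=cv2.cvtColor(im,cv2.COLOR_BGR2HSV);m=cv2.inRange(hsv,(3,150,120),(16,255,255))>0
m[:,400:]=0;m[150:]=0
z=P[...,2]
fl=P[m&(z>110)&(z<125)];(cx,cy),r=cv2.minEnclosingCircle(fl[:,:2].astype(np.float32));print('flange',cx,cy,r,np.median(fl[:,2]))
ht=P[m&(z>188)];rc=cv2.minAreaRect(ht[:,:2].astype(np.float32));print('handle top',rc,np.median(ht[:,2]),len(ht))
print(cv2.boxPoints(rc).round(1).tolist())
# catches: brass-coloured away from the flange
b=(cv2.inRange(hsv,(12,90,90),(30,255,255))>0)&~m
b[140:]=0;b[:,400:]=0
k,l,st,ce=cv2.connectedComponentsWithStats(b.astype(np.uint8))
for i in range(1,k):
    if st[i,4]>5:print('brass',ce[i].round(1),st[i,4],onplane(c,T,*ce[i],98).round(1),np.nanmedian(P[l==i],0).round(1))
cv2.imwrite('pics/w1c.png',cv2.resize(im[15:145,220:400],None,fx=4,fy=4,interpolation=cv2.INTER_CUBIC))
# tray
for n in['s1','w0']:
    c,s=pickle.load(open('s1.pkl' if n=='s1' else 'scene.pkl','rb'));T=cam_pose(c,s);P=cloud(c,T)
    hs=cv2.cvtColor(c['image'],cv2.COLOR_BGR2HSV);m=cv2.inRange(hs,(100,100,40),(125,255,255));k,l,st,ce=cv2.connectedComponentsWithStats(m)
    for i in range(1,k):
        if st[i,4]>400 and ce[i][0]<400:
            p=P[l==i];p=p[np.isfinite(p[:,0])];p=p[(p[:,2]<30)];print(n,ce[i],st[i],cv2.minAreaRect(p[:,:2].astype(np.float32)),np.percentile(p[:,2],[2,50,98]))
            hull=cv2.approxPolyDP(cv2.findContours((l==i).astype(np.uint8),0,2)[0][0],5,True)[:,0]
            print([(v.tolist(),onplane(c,T,*v,16).round().tolist()) for v in hull])
```

```text
flange 502.0768737792969 -277.5247497558594 38.96458053588867 117.86193938495123
handle top ((502.118408203125, -277.2325134277344), (16.191776275634766, 43.85598373413086), 82.36014556884766) 192.31998234181225 1033
[[479.29998779296875, -282.29998779296875], [522.7999877929688, -288.20001220703125], [524.9000244140625, -272.1000061035156], [481.5, -266.29998779296875]]
brass [279.3  43.4] 9 [ 473.2 -245.4   98. ] [ 475.2 -248.5  117.1]
brass [270.2  61. ] 21 [ 462.6 -263.2   98. ] [ 464.7 -265.9  116.4]
brass [254.4  67.4] 40 [ 444.7 -269.8   98. ] [ 445.3 -270.1  102.5]
brass [269.3  78. ] 11 [ 460.9 -280.8   98. ] [ 463.3 -282.6  117.6]
brass [306.5  77.1] 72 [ 502.7 -279.8   98. ] [ 504.5 -285.6  159.7]
brass [355.6  82.1] 30 [ 558. -285.   98.] [ 557.7 -285.5  102.7]
brass [273.1  90.2] 12 [ 464.7 -293.9   98. ] [ 466.6 -294.9  115.7]
brass [280. 100.] 7 [ 472.3 -304.4   98. ] [ 474.1 -304.9  116.6]
s1 [246.24257784 302.0391021 ] [ 218  283   55   43 1381] ((425.8138732910156, 237.00958251953125), (153.87391662597656, 138.04580688476562), 11.472427368164062) [ 1.72523146  5.82672324 18.62266386]
[([254, 283], [482.0, 190.0, 16.0]), ([218, 298], [482.0, 313.0, 16.0]), ([243, 325], [341.0, 287.0, 16.0]), ([272, 307], [358.0, 186.0, 16.0])]
w0 [245.68823529 302.23308824] [ 218  283   53   43 1360] ((424.1538391113281, 238.04055786132812), (154.34352111816406, 135.372314453125), 10.440418243408203) [ 2.17475928  5.83814459 17.62615026]
[([255, 283], [481.0, 187.0, 16.0]), ([218, 298], [482.0, 313.0, 16.0]), ([243, 325], [341.0, 287.0, 16.0]), ([270, 308], [357.0, 193.0, 16.0])]
```

View pics/w1c.png

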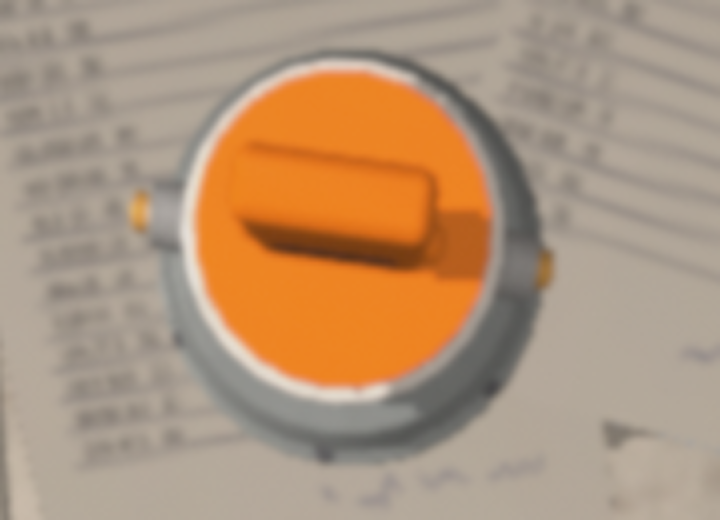

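The crop shows the orange bung with its handle along the line of the two studs. Handle and stud directions agree at −7.64°, and the axis is at about (502.1, −277.4). Next: grasp.

```bash
cat >> h.py <<'E'
th=np.radians(-7.64);U=np.array([np.cos(th),np.sin(th),0]);C=np.array([502.1,-277.4,0])
def att(phi=0,yaw=0,flip=False):
    # jaws along v (yaw about z added), tool y down; tilt phi: handle leans to +U
    r=R.from_euler('z',th+np.pi/2*(-1 if flip else 1))*R.from_euler('x',-90,degrees=True)
    v=np.cross([0,0,1],U)
    return wxyz(R.from_euler('z',yaw)*R.from_rotvec(v*phi)*r)
def gp(phi,up,lat=0):
    return C+U*(lat+63*np.sin(phi))+np.array([0,0,110+up+63*np.cos(phi)])
def flange_normal(c,s):
    P=cloud(c,cam_pose(c,s));m=cv2.inRange(cv2.cvtColor(c['image'],cv2.COLOR_BGR2HSV),(3,150,110),(16,255,255))>0
    p=P[m&np.isfinite(P[...,2])];f=s['ee_pos'];d=quat(s['tool_rot']).apply(p-f,inverse=True)
    p=p[(d[:,1]>42)&(d[:,1]<75)&(np.hypot(d[:,0],d[:,2])<46)]
    for _ in range(4):
        c0=np.median(p,0) if _==0 else p.mean(0);n=np.linalg.svd(p-p.mean(0),full_matrices=False)[2][2];n*=np.sign(n[2])
        r=abs((p-p.mean(0))@n);p=p[r<max(1.5,np.percentile(r,80))]
    return n,p.mean(0),len(p)
E
python3 - <<'E'
from rig import bot
from h import *
c,s=pickle.load(open('s1.pkl','rb'));P=cloud(c,cam_pose(c,s)).reshape(-1,3)
for y in range(60,480,40):print(y,[int(np.percentile(q,98)) if len(q:=P[(abs(P[:,0]-x)<20)&(abs(P[:,1]-y)<20)][:,2])>3 else None for x in range(300,640,40)])
for fl in(0,1):
    for p in([*C[:2],173],[*C[:2],300],[415,240,112],[415,240,260]):
        j=bot.ik(p,att(0,flip=fl));print(fl,None if j is None else np.round(j,2))
E
```

```text
60 [669, 2, 5, 6, 5, 60, 63, 62, 63]
100 [None, 3, 5, 5, 5, 60, 63, 63, 63]
140 [None, 3, 17, 5, 5, 60, 63, 62, 64]
180 [None, 13, 17, 17, 16, 18, 7, 7, 40]
220 [None, 16, 8, 8, 8, 17, 7, 7, 7]
260 [None, 16, 9, 9, 8, 19, 7, 7, 7]
300 [None, 16, 18, 18, 18, 72, 73, 59, 51]
340 [None, 3, 8, 8, 7, 8, 64, 53, 48]
380 [None, 4, 7, 13, 14, 8, 56, 50, 48]
420 [None, 4, 7, 16, 16, 16, 51, 48, 50]
460 [None, 3, 5, 16, 16, 17, 49, 48, 61]
0 [-0.57  0.4   1.51 -0.    1.23 -2.01]
0 [-0.57  0.31  1.34 -0.    1.5  -2.01]
0 [ 0.45  0.28  1.84  0.    1.03 -0.99]
0 [ 0.45  0.11  1.66  0.    1.36 -0.99]
1 [-0.57  0.4   1.51  0.    1.23  1.14]
1 [-0.57  0.31  1.34  0.    1.5   1.14]
1 [ 0.45  0.28  1.84 -0.    1.03  2.15]
1 [ 0.45  0.11  1.66 -0.    1.36  2.15]
```

Run:
```python
from rig import bot
from h import *
bot.move_gripper(55)
bot.move_to(gp(0,100),att(0,flip=1))
c=bot.read_camera('wrist');s=bot.read_state();print('pre normal',flange_normal(c,s))
bot.servo_line(gp(0,0),speed=120)
bot.move_gripper(0,115)
s=bot.read_state();print(s['clock'],s['ee_pos'],gp(0,0),s['grip_width'],s['ft_force'],s['joint_positions'])
c=bot.read_camera('wrist');print('grip normal',flange_normal(c,s));cv2.imwrite('pics/w2.png',c['image'])
```

```text
return _methods._mean(a, axis=axis, dtype=dtype,
  ret = um.true_divide(
h.py:31: RuntimeWarning: Mean of empty slice.
  c0=np.median(p,0) if _==0 else p.mean(0);n=np.linalg.svd(p-p.mean(0),full_matrices=False)[2][2];n*=np.sign(n[2])
Traceback (most recent call last):
  File "h.py", line 31, in flange_normal
    c0=np.median(p,0) if _==0 else p.mean(0);n=np.linalg.svd(p-p.mean(0),full_matrices=False)[2][2];n*=np.sign(n[2])
                                               ~~~~~~~~~~~~~~~~~~~~~~~~~~~~~~~~~~~~~~~~~~~~~~~~~^^^
IndexError: index 2 is out of bounds for axis 0 with size 0
```

My flange filter only works at grasp depth, so I'll skip the pre-check.

Run:
```python
from rig import bot
from h import *
bot.servo_line(gp(0,0),speed=120)
bot.move_gripper(0,115)
s=bot.read_state();print(s['clock'],s['ee_pos'],gp(0,0),s['grip_width'],s['ft_force'],s['joint_positions'])
c=bot.read_camera('wrist');cv2.imwrite('pics/w2.png',c['image']);pickle.dump((c,s),open('w2.pkl','wb'));print('grip normal',flange_normal(c,s))
```

```text
5.25 [ 502.37326124 -277.41262571  173.81858964] [ 502.1 -277.4  173. ] 12.666527216596604 [-1.21467637  2.16755153  5.84456596] [-5.68430177e-01  3.97313790e-01  1.51334501e+00  1.85094572e-04
  1.22974777e+00  1.13554985e+00]
grip normal (array([-1.70014725e-03,  6.06135845e-04,  9.99998371e-01]), array([ 511.39605   , -278.56615136,  117.92293221]), 6106)
```

View pics/w2.png

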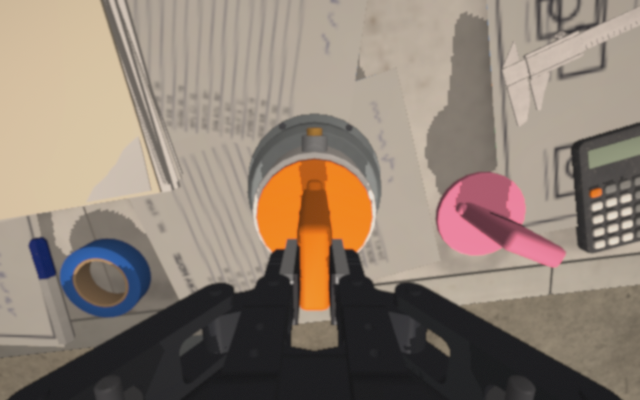

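The picture shows the handle centred between the pads, with the fingers clear of the flange (315,210). The flange normal reads vertical. First rock to +U.

```bash
cat >> h.py <<'E'
def rep(bot,tag,save=None):
    s=bot.read_state();c=bot.read_camera('wrist');n,p,k=flange_normal(c,s)
    V=np.cross([0,0,1],U)
    print(tag,'t',round(s['clock'],2),'bung tilt U/V deg',np.degrees(np.arctan2(n@U,n[2])).round(1),np.degrees(np.arctan2(n@V,n[2])).round(1),
      'flange h at axis',round(p[2]+(n[:2]@(p-C)[:2])/n[2],1),'F',np.round(s['ft_force'],1),'M',np.round(s['moment'],2),'w',round(s['grip_width'],1),k)
E
python3 - <<'E'
from rig import bot
from h import *
for phi in(0.06,0.12,0.18,0.2):
    bot.servo_line(gp(phi,40*np.sin(phi),40*(1-np.cos(phi))),att(phi,flip=1),speed=25)
    rep(bot,phi)
E
```

```text
0.06 t 5.62 bung tilt U/V deg 2.4 -0.1 flange h at axis 119.4 F [-3.   0.6  0.1] M [0.09 0.16 0.01] w 13.1 6226
0.12 t 6.0 bung tilt U/V deg 5.7 -0.0 flange h at axis 121.7 F [ 1.6 -0.3 -3.8] M [-0.13 -0.82 -0.01] w 12.6 6251
0.18 t 6.38 bung tilt U/V deg 9.3 0.0 flange h at axis 124.6 F [ 6.6 -1.4 -4.6] M [-0.2  -1.63  0.05] w 12.7 6236
0.2 t 6.67 bung tilt U/V deg 10.3 0.0 flange h at axis 125.5 F [ 6.8 -1.  -4.9] M [-0.2  -1.64  0.03] w 13.2 6255
```

Run:
```python
from rig import bot
from h import *
bot.servo_line(gp(.23,40*np.sin(.23),1),att(.23,flip=1),speed=25); rep(bot,.23)
for phi,up in((.14,9),(.05,11.5),(-.04,13.5),(-.12,15.5),(-.18,17)):
    bot.servo_line(gp(phi,up,0),att(phi,flip=1),speed=30)
    rep(bot,(phi,up))
```

```text
0.23 t 6.97 bung tilt U/V deg 12.1 0.1 flange h at axis 127.0 F [ 6.4 -0.5 -2.1] M [-0.19 -1.55  0.03] w 12.4 6230
(0.14, 9) t 7.4 bung tilt U/V deg 7.7 -0.2 flange h at axis 128.2 F [4.  0.9 8.5] M [ 0.11 -0.66 -0.04] w 12.5 6171
(0.05, 11.5) t 7.82 bung tilt U/V deg 2.6 -0.2 flange h at axis 130.7 F [ 0.2  1.9 11.5] M [0.36 0.   0.03] w 12.9 6156
(-0.04, 13.5) t 8.22 bung tilt U/V deg -2.5 -0.1 flange h at axis 132.1 F [-1.2  1.9  7.7] M [0.33 0.1  0.02] w 12.8 6185
(-0.12, 15.5) t 8.59 bung tilt U/V deg -6.6 -0.1 flange h at axis 133.1 F [-1.3  1.3  3.5] M [0.21 0.48 0.04] w 12.7 6143
(-0.18, 17) t 8.92 bung tilt U/V deg -9.4 -0.0 flange h at axis 133.8 F [-4.4  1.1  0.7] M [0.2  1.   0.01] w 12.9 6047
```

Both sides are past the catches, with swings of +12.1° and −9.4°. I'll add one more clear swing while rising, then straighten and draw it out.

Run:
```python
from rig import bot
from h import *
for phi,up in((-.08,19),(.04,21),(.15,23),(.06,26),(0,30)):
    bot.servo_line(gp(phi,up,0),att(phi,flip=1),speed=30); rep(bot,(phi,up))
bot.servo_line(gp(0,60),att(0,flip=1),speed=60,until_force=25); rep(bot,60)
bot.servo_line(gp(0,130),speed=120); rep(bot,130)
# look at tray with bung raised
q=att(0,yaw=-.6,flip=1)
bot.move_to([400,100,300],q);s=bot.read_state();c=bot.read_camera('wrist');pickle.dump((c,s),open('w3.pkl','wb'));cv2.imwrite('pics/w3.png',c['image'])
print(s['clock'],s['ee_pos'])
```

```text
(-0.08, 19) t 9.34 bung tilt U/V deg -4.5 -0.0 flange h at axis 135.4 F [-0.4  0.5 -0.7] M [ 0.    0.3  -0.03] w 12.5 6146
(0.04, 21) t 9.8 bung tilt U/V deg 2.2 -0.1 flange h at axis 137.6 F [-0.7  0.1 -1.8] M [-0.04 -0.03  0.03] w 12.6 6138
(0.15, 23) t 10.23 bung tilt U/V deg 8.0 -0.0 flange h at axis 140.0 F [ 2.3  0.1 -1.3] M [-0.12 -0.49 -0.04] w 12.6 6197
(0.06, 26) t 10.66 bung tilt U/V deg 3.4 -0.0 flange h at axis 143.6 F [ 0.2  0.5 -1.6] M [ 0.03 -0.01  0.01] w 12.5 6124
(0, 30) t 11.04 bung tilt U/V deg 0.0 -0.0 flange h at axis 147.1 F [-0.3 -0.4 -1.4] M [-0.01 -0.03  0.03] w 13.0 6163
60 t 11.74 bung tilt U/V deg -0.1 -0.1 flange h at axis 176.9 F [ 0.4  0.8 -1.8] M [-0.01  0.02 -0.05] w 12.8 6139
130 t 12.53 bung tilt U/V deg 0.0 -0.1 flange h at axis 246.1 F [ 0.8  0.3 -1.5] M [-0.03 -0.05  0.02] w 12.7 6152
14.025 [400.29282417  99.62622357 299.91951056]
```

View pics/w3.png

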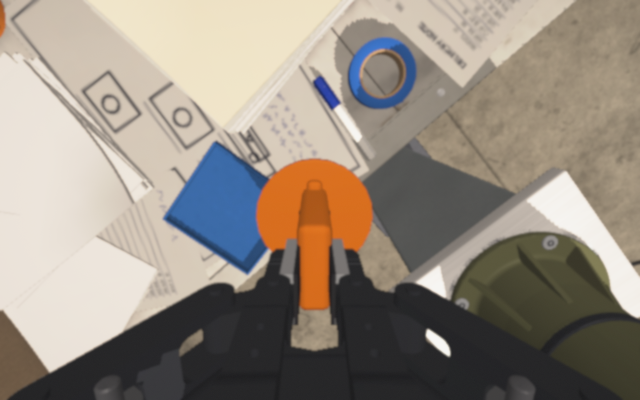

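The bung is held upright and the blue tray is at left (220,205), partly hidden by the flange. I'll combine this view's blue points with the scene camera's.

Run:
```python
from h import *
A=[]
for n in('s1','w3'):
    c,s=pickle.load(open(n+'.pkl','rb'));P=cloud(c,cam_pose(c,s))
    m=cv2.inRange(cv2.cvtColor(c['image'],cv2.COLOR_BGR2HSV),(100,100,40),(125,255,255));m=cv2.erode(m,np.ones((2,2)))
    p=P[m>0];p=p[(p[:,2]<25)&(abs(p[:,0]-420)<130)&(abs(p[:,1]-240)<110)];A.append(p)
    print(n,len(p),cv2.minAreaRect(p[:,:2].astype(np.float32)),np.median(p[:,2]),p[:,:2].min(0),p[:,:2].max(0))
print(cv2.minAreaRect(np.vstack(A)[:,:2].astype(np.float32)))
c,s=pickle.load(open('w3.pkl','rb'));T=cam_pose(c,s)
for uv in((218,142),(165,217),(250,272)):print(onplane(c,T,*uv,16).round(1))
```

```text
s1 1236 ((425.84686279296875, 235.80819702148438), (153.70458984375, 135.5703887939453), 11.149578094482422) 5.676726456956146 [338.99035968 170.93020654] [500.20285363 312.22891839]
w3 7384 ((426.5231628417969, 234.4942626953125), (145.0929718017578, 138.0157012939453), 10.780200004577637) 3.881070942795475 [343.42072208 164.75650654] [509.16916636 314.24583791]
((425.79827880859375, 234.52947998046875), (153.68194580078125, 138.38648986816406), 10.820853233337402)
[507.9 177.1  16. ]
[485.6 311.6  16. ]
[341.7 283.3  16. ]
```

Run:
```python
from rig import bot
from h import *
q=att(0,yaw=-.6,flip=1)
bot.move_to([426,235,200],q)
bot.servo_line([426,235,118],speed=100)
s=bot.read_state();c=bot.read_camera('wrist');n,p,k=flange_normal(c,s);print('pre',n.round(4),p.round(1),s['ee_pos'].round(1),s['ft_force'].round(1))
hit=bot.servo_line([426,235,98],speed=12,until_force=6)
s=bot.read_state();c=bot.read_camera('wrist');n,p,k=flange_normal(c,s);print(hit,'down',n.round(4),p.round(1),s['ee_pos'].round(1),s['ft_force'].round(1),s['clock'])
```

```text
Traceback (most recent call last):
rig.MotionError: the arm cannot take that pose within its joint ranges
```

Run:
```python
from rig import bot
from h import *
q=att(0,yaw=.4,flip=1)
bot.move_to([426,235,220],q)
bot.servo_line([426,235,118],speed=100)
s=bot.read_state();c=bot.read_camera('wrist');n,p,k=flange_normal(c,s);print('pre',n.round(4),p.round(1),s['ee_pos'].round(1),s['ft_force'].round(1))
hit=bot.servo_line([426,235,98],speed=12,until_force=6)
s=bot.read_state();c=bot.read_camera('wrist');n,p,k=flange_normal(c,s);print(hit,'down',n.round(4),p.round(1),s['ee_pos'].round(1),s['ft_force'].round(1),s['clock'])
cv2.imwrite('pics/w4.png',c['image'])
```

```text
pre [-2.1e-03 -8.0e-04  1.0e+00] [435.5 236.8  62.7] [426.3 235.1 118.6] [-0.3 -0.3 -1.6]
True down [-1.e-04 -5.e-04  1.e+00] [435.9 236.1  51.9] [426.1 235.1 107.8] [-1.2  0.1  5.1] 16.9583
```

View pics/w4.png

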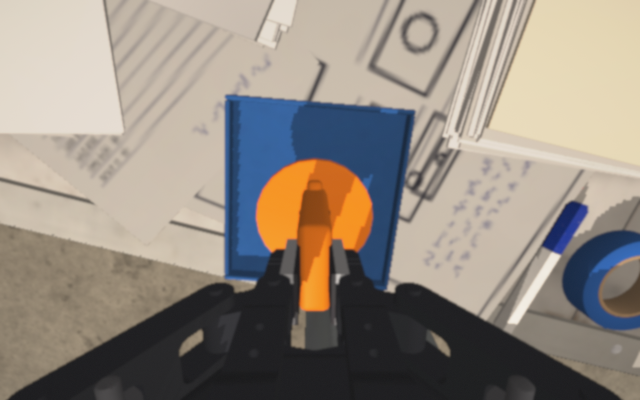

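The bung stands in the tray: its flange top is at 51.9 mm, against 52 expected, and it is vertical. Its flange (315,215) is well inside the tray walls. Release and back off.

Run:
```python
from rig import bot
from h import *
bot.move_gripper(45,20)
bot.servo_line([426,235,165],speed=60)
bot.servo_line([426,235,300],speed=150)
bot.move_to([426,60,320],att(0,yaw=.4,flip=1))
bot.dwell(.5)
for n in('wrist','scene'):
    s=bot.read_state();c=bot.read_camera(n);P=cloud(c,cam_pose(c,s));cv2.imwrite(f'pics/end_{n}.png',c['image'])
    m=cv2.inRange(cv2.cvtColor(c['image'],cv2.COLOR_BGR2HSV),(3,150,110),(16,255,255))>0
    p=P[m];p=p[(abs(p[:,0]-426)<70)&(abs(p[:,1]-235)<70)]
    t=p[p[:,2]>118];f=p[(p[:,2]>45)&(p[:,2]<56)];print(n,s['clock'],'top',t.mean(0),len(t),'flange',f.mean(0),np.ptp(f[:,2]) if len(f) else 0,p[:,2].max(),cv2.minEnclosingCircle(f[:,:2].astype(np.float32)))
print(s['ft_force'],s['grip_width'])
```

```text
wrist 20.8083 top [427.01696763 232.08572041 125.4538488 ] 692 flange [434.33121561 223.98563223  51.75610611] 6.782025761028876 129.11507351342203 ((425.95965576171875, 233.53514099121094), 39.5245475769043)
scene 20.8583 top [nan nan nan] 0 flange [413.79139737 240.09495778  52.99542957] 10.680213658392972 105.57157356844914 ((421.4403381347656, 237.52798461914062), 39.4947395324707)
[ 0.02485579 -0.8585988  -0.17239734] 44.45548366874026<stdin>:12: RuntimeWarning: Mean of empty slice.
  ret = um.true_divide(
```

View pics/end_scene.png

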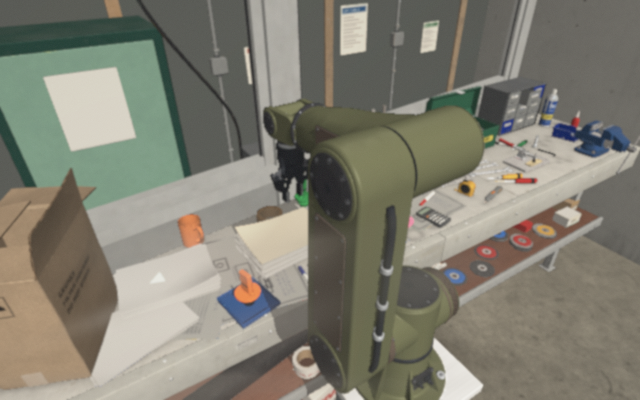

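The bung stands upright in the tray at (246,290), with the gripper well clear. Handing in.

```bash
python3 -c "
from rig import bot
bot.finish_job();print(bot.read_state()['clock'])"
```

```text
the job is handed in; nothing more can be done
the job is handed in; nothing more can be done
```

The orange bung is out of the neck and standing upright on its narrow end in the blue tray. The gripper has let go, and the job was handed in at about 21 s of the 58 s allowed.

- **Rocking:** I gripped the handle by its flat faces. While lifting, I rocked it along the catch line by +12.1°, −9.4° and +8.0°, as measured on the flange by the wrist camera. The wrist force readings stayed under about 13 N. It then lifted out freely.
- **Placing:** it was set down near the tray's centre, about (426, 235). The flange top read 51.9 mm at touchdown, against 52 mm expected.
- **Last checks:** after release, the wrist camera put the handle top and the flange centre within about 2 mm of each other, so it stands upright. The final scene picture agrees.
- **Where checks disagreed:** the scene camera put the flange about 6 mm away from the wrist camera's reading, and saw nothing of the handle top above 118 mm. I put this down to its distant view.
- **Snags:** two scripts stopped with errors along the way, a flange check that found no points and a pose the arm could not take. Neither disturbed anything.
- **Not measured:** I did not re-measure the bystander items. The planned path kept clear of them, and no unexpected force showed.

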